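# Ready the glue filling bench and hold the pump piston drawn

## Robot

A 6-joint arm with a two-finger parallel gripper is mounted at the origin on the work surface. World frame = base frame: x ahead of the robot, y to its left, z up, the work surface at z = 0. Lengths are in mm, angles in degrees, forces in N, time in s.
With the tool pointing down it reaches from about 300 to 850 mm from the base axis. Payload 4.2 kg.
Tool frame: the origin (TCP) lies at the very end of the fingers, on their centre line; the grasp point (between the pads) lies 19 mm behind it; z points along the fingers, y is the line along which they close (so a half turn about z gives the same grasp; the last joint's range is limited). The gripper opens to 91 mm and grips with 3 to 60 N. Pads are 32 mm wide; open, the fingers measure 118 mm over their backs; the gripper's body (76 mm by 178 mm) begins 60 mm behind the grasp point.
Start: joints at [-65.203, 18.312, 89.639, -0, 72.044, -1.146], TCP at [251.559, -517.07, 213.976] pointing down, gripper open.
Joint ranges: [-177.97, 177.97], [-48.28, 115.42], [12.27, 149.76], [-77.06, 257.06], [2.81, 150.46], [-146.56, 146.56]. Speed limits (degrees/s): [147.25, 147.25, 180, 180, 180, 180].

## Interface

Orientations are given as [roll, pitch, yaw] about the fixed x, y, z axes, in that order (R = Rz(yaw) Ry(pitch) Rx(roll)).
In Python, from workcell import env, eyes gives the robot as it stands.
- The arm moves only by the tool send_rows, never from a script. Its argument "targets" is text: rows parted by semicolons, each of 7 numbers parted by spaces: the shift along the tool's x, y, z in m, then the turn, a rotation vector about the tool's x, y, z in degrees, then the opening in per cent of the stroke, from 0 (shut) to 100 (fully open). A call has 1 to 12 rows; each row is the pose to reach, as a shift and turn from the pose commanded when the call began, along the tool's axes at that moment; what a row does not reach only later rows make up. A row lasts 1/12 s, in which the tool goes at most 41.7 mm and 7.16 degrees, less where a joint would pass 70% of its speed; a pose out of reach is approached as far as the arm can. A call with a gripper value outside its range is refused whole. The fingers move at their own pace and stop on an object; "grip_force" is the grip in N (left out, the last holds). Time passes only in rows, so rows that repeat a pose let the fingers close. It gives the time, the measured TCP pose, the force, the opening and the grip force at its end, in the units of the state.
- env.state(): the state, without advancing time (a new reading comes with each control period).
- eyes.grab_frame(name): name is "side" or "top"; returns a dict with "image" (420x560x3 uint8, blue, green, red), "fovy" (degrees; the focal length in pixels is half the picture's height over the tangent of half this angle, whatever the lens; pixels are square), "cx", "cy" (the principal point, pixels), "eye" and "attitude" of the camera in the world. Camera axes: x right, y up, looking along -z (the intrinsics and any distortion apply to the point x, -y, -z); pixel columns grow to the right and rows downward; lengths in mm; the calibration is good to about 2 mm. A picture is of the moment at which its call begins. There is no depth.
- env.job_done(): hands the job in; it is judged then, once.
The state is a dict: "time_s": time; "qpos": joint angles; "qvel": joint speeds; "effort": joint torques, N m; "ee_pos": TCP position; "ee_rot": TCP orientation; "force": force on the tool from outside, world axes, zero at the start; "torque": the same for the moment, N m; "gripper_width": finger opening in mm; "gripper_force": force on a finger pad.
Only numpy, scipy, OpenCV 4.12 (cv2) and the standard library are available. Lean on these libraries where they do the work, as an engineer would, in place of code of your own. Each camera call takes 0.05 s, during which the arm holds its last target. There are 200 camera calls.

## Task

Get the glue filling bench ready: stand the taller of the two loose empty squeeze bottles in the rack pocket marked with one dot, and only then the shorter one in the pocket marked with two dots, each upright, fully home and let go, leaving the bottle that is already in the three-dot pocket and everything else on the table alone. Then take the piston of the glue pump by its knob and draw it straight up, without lifting, tipping or shoving the pump and without pulling the piston right out, until the dark groove on its rod is level with the top of the pump barrel. The job finishes there with the piston held drawn in the gripper: do not let go of it.

Things in the scene. Friction and masses are not known exactly. Their poses are not given: they have to be found in the camera images.
- bottle_tall_center (a point): Taller loose empty white plastic squeeze bottle with a red cone spout, round, 34 mm diameter, 96 mm high in all, about 60 g. It stands upright on the table. The point is on its axis half-way up, 48 mm above its foot; z is its axis, up. The straight wall to grip runs from the foot to 70 mm up; above that it tapers to the spout.
- bottle_short_center (a point): Shorter loose empty white plastic squeeze bottle, same shape and 34 mm diameter, 74 mm high in all, about 60 g. It stands upright on the table. The point is on its axis half-way up, 37 mm above its foot; z is its axis, up. The straight wall to grip runs from the foot to 50 mm up.
- pocket_1 (a point): Pocket marked with one dot in the wooden rack (a fixed block 76 mm by 230 mm and 32 mm high, three pockets in a row 70 mm apart; small dark dots on its top beside each pocket, along both long edges). Round blind pocket 38 mm wide, 15 mm deep, for a 34 mm bottle. The point is the centre of the pocket's floor, 17 mm above the table; the mouth is 15 mm higher. The y axis runs along the row, from pocket 3 to pocket 1; x across it.
- pocket_2 (a point): Pocket marked with two dots, the middle one of the same rack, same size; the point is the centre of its floor, 17 mm above the table.
- pocket_3 (a point): Pocket marked with three dots, the same size, 70 mm beyond pocket 2; the point is the centre of its floor. It already holds a bottle.
- bottle_third_center (a point): A third squeeze bottle, like the tall one (96 mm), already standing in pocket 3: leave it there. The point is on its axis, 48 mm above its foot.
- pump: Glue pump, not fastened to the table, about 0.95 kg: a square steel foot plate 110 mm by 110 mm, 12 mm thick, with an upright square aluminium barrel 56 mm by 56 mm that ends 110 mm above the table, and a small spout low on its +x face. Origin: centre of the foot plate's underside; z up.
- pump_mouth (a point): Centre of the mouth of the pump's vertical bore, in the flat top of the barrel, 110 mm above the table. The bore is 21.5 mm wide and 90 mm deep, z up along its axis.
- rod_knob (a point): Middle of the piston's black round knob, 30 mm diameter and 34 mm high, on top of the rod, on its axis; z up along the rod. At the start the piston is all the way in: this point is then 42 mm above the barrel's top, and the knob's underside 25 mm above it. The piston is loose in the bore, weighs about 0.28 kg, slides freely when it is straight, and drops back if let go.
- rod_groove (a point): Dark groove, 3 mm wide, round the 20 mm steel piston rod, on its axis, 87 mm below the middle of the knob and 45 mm above the rod's foot. Hidden in the bore at the start, 45 mm below the mouth.
- rod_foot (a point): Lower end of the piston rod, on its axis, 132 mm below the middle of the knob.
- rod: The whole piston (rod and knob); origin at the rod's foot, z up.
- bottle_tall: The taller bottle as a whole; origin at the centre of its foot.
- bottle_short: The shorter bottle as a whole; origin at the centre of its foot.
- tape: Bystander: roll of paper tape lying flat, 80 mm diameter, 20 mm high; origin at its underside. Leave alone.
- vase: Bystander: round glass vase, 124 mm diameter, 112 mm high; origin at its underside. Leave alone.
- jar: Bystander: white ceramic cup, 76 mm diameter, 100 mm high; origin at its underside. Leave alone.
- brush: Bystander: paint brush lying on the table; origin under its middle. Leave alone.
Mind the look-alikes: they are no part of the job. Leave any yellow look-alike of the rod alone.

How it is judged (in metres and radians):
On the way, in this order (a step that is already met when the one before it is completed fails the run):
1. the tall bottle stands home in pocket one, released (horizontal distance between bottle_tall_center and pocket_1 below 0.007 m and z of bottle_tall_center in the frame of pocket_1 between 0.044 and 0.052 m and angle between bottle_tall_center's own z axis and vertical below 0.12 rad and contact force between bottle_tall and the fingers below 0.3 N), for 0.2 s.
2. then the short bottle stands home in pocket two, released (horizontal distance between bottle_short_center and pocket_2 below 0.007 m and z of bottle_short_center in the frame of pocket_2 between 0.033 and 0.041 m and angle between bottle_short_center's own z axis and vertical below 0.12 rad and contact force between bottle_short and the fingers below 0.3 N), for 0.2 s.
3. the piston is drawn until its groove is level with the barrel's top, in the gripper (z of rod_groove in the frame of pump_mouth between -0.008 and 0.008 m and horizontal distance between rod_groove and pump_mouth below 0.004 m and angle between the z axis of rod_knob and the z axis of pump_mouth, either way round below 0.07 rad and contact force between rod and the fingers above 2 N), for 0.3 s.
At the end, for the whole second after the job is handed in: Tall bottle home in pocket 1, short in 2, third in 3 (7 mm, 4 mm in height, 0.12 rad), let go; piston still, in the fingers, groove within 8 mm of the barrel top, in line (4 mm, 0.07 rad), not wedged (under 15 N on the pump); pump flat on the table (4 mm, 0.05 rad) (all of step 1 and all of step 2 and all of step 3 and horizontal distance between bottle_third_center and pocket_3 below 0.007 m and z of bottle_third_center in the frame of pocket_3 between 0.044 and 0.052 m and angle between bottle_third_center's own z axis and vertical below 0.12 rad and linear speed of each of rod, pump below 0.02 m/s and contact force between rod and pump below 15 N and height (world z) of pump below 0.004 m and angle between pump's own z axis and vertical below 0.05 rad); the arm keeps its last pose, push and grip.
It fails at once if the pump is lifted, tipped or shoved more than 15 mm (height (world z) of pump above 0.008 m or angle between pump's own z axis and vertical above 0.12 rad or distance of pump from where it was at the start of the episode above 0.015 m).
It fails at once if the piston is pulled right out of its bore (z of rod_foot in the frame of pump_mouth above 0 m).
It fails at once if the third bottle or another bystander is disturbed by more than 30 mm (distance of any of bottle_third_center, tape, vase, jar, brush from where it was at the start of the episode above 0.03 m).
It also fails if it takes over 58 s, if anything falls off the work surface, if the arm or the gripper's body presses on something with over 40 N, if the wrist force passes 120 N, or if a joint passes its speed limit or range.

## Working session

There is one attempt and no reset: what is moved stays moved. The work goes in short steps, Python scripts to look and compute and a tool call to move; the robot and the scene stay as the last step left them, time stands still between calls to the robot, and variables do not carry over. Pictures are saved under pics/ and viewed, at most 11 in all, crops included, and the job is handed in when it is done.

Besides the shell and the picture viewer there is one more tool, called after "Call:" by a JSON object that holds its "fn" and its "kwargs". send_rows: Moves the arm, as the interface text tells. Its arguments: {"type":"object","properties":{"targets":{"type":"string"},"grip_force":{"type":"number"}},"required":["targets"]}

```bash
mkdir -p pics; ls
python3 - <<'E'
from workcell import env, eyes
import cv2,numpy as np
for n in("side","top"):
    f=eyes.grab_frame(n); cv2.imwrite(f"pics/{n}0.png",f["image"])
    print(n,{k:v for k,v in f.items() if k!="image"})
print(env.state())
E
```

```text
pics
side {'fovy': 54.14261772451414, 'cx': 277.07693833379426, 'cy': 211.05291635998427, 'eye': array([ 40.70444277, 555.2889766 , 609.55668404]), 'attitude': array([  52.60515019,    0.67969111, -135.64095947])}
top {'fovy': 54.43481890887923, 'cx': 283.7981883885421, 'cy': 216.86246204775802, 'eye': array([ 432.80607355,   71.93672556, 1215.45353138]), 'attitude': array([  5.35308615,  -0.86669428, -91.59067467])}
{'time_s': 0.1, 'qpos': array([-6.52028243e+01,  1.83471729e+01,  8.96983542e+01, -4.88981260e-04,
        7.20449080e+01, -1.14574658e+00]), 'qvel': array([-0.00634327, -0.00509751, -0.13282254,  0.09858805,  0.05233311,
       -0.09730465]), 'effort': array([-2.82931012e-05, -4.13331878e+01, -2.32508916e+01,  7.29007716e-02,
        4.21353348e-02, -4.72444970e-05]), 'ee_pos': array([ 251.35956115, -516.6492157 ,  213.21963014]), 'ee_rot': array([-1.79909574e+02, -1.34347770e-03,  2.59430723e+01]), 'force': array([ 0.10226361, -0.03032162,  0.16098762]), 'torque': array([ 0.01325701,  0.00664831, -0.03682005]), 'gripper_force': 0.0, 'gripper_width': 90.94135075868984}
```

View pics/side0.png

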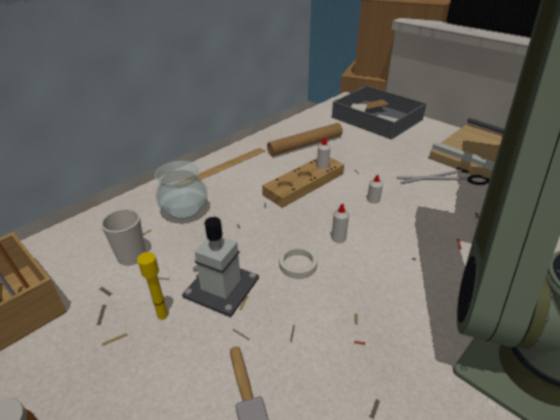

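View pics/top0.png

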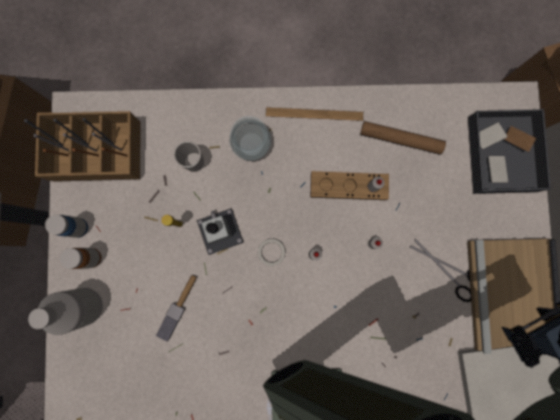

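Candidates: bottles with red spouts are at side (341,223) (tall), (376,190) (short) and (323,155) (third, in the rack). The black knob is at side (213,230), and its yellow look-alike is at (150,280). The empty pockets are at side (285,185) and (305,173). The one farthest from the third bottle should be the one-dot pocket, so I'll check that in a close crop.

```bash
cat > h.py <<'E'
from workcell import env, eyes
import cv2,numpy as np
from scipy.spatial.transform import Rotation as R
def grab(n):
    f=eyes.grab_frame(n); f["f"]=210/np.tan(np.radians(f["fovy"]/2)); f["R"]=R.from_euler("xyz",f["attitude"],degrees=True).as_matrix(); return f
def ray(f,p):
    d=f["R"]@np.array([(p[0]-f["cx"])/f["f"],-(p[1]-f["cy"])/f["f"],-1]); return f["eye"],d
def plane(f,p,z):
    e,d=ray(f,p); return e+d*(z-e[2])/d[2]
def tri(f,p,g,q):
    e,d=ray(f,p); a,b=ray(g,q); s=np.linalg.lstsq(np.c_[d,-b],a-e,rcond=None)[0]
    P,Q=e+d*s[0],a+b*s[1]; return (P+Q)/2,np.linalg.norm(P-Q)
def proj(f,P):
    c=f["R"].T@(np.asarray(P,float)-f["eye"]); return np.array([f["cx"]+f["f"]*c[0]/-c[2],f["cy"]-f["f"]*c[1]/-c[2]])
def blobs(m,amin=15):
    n,_,st,c=cv2.connectedComponentsWithStats(m.astype(np.uint8)); return [(c[i].round(1),st[i]) for i in range(1,n) if st[i][4]>=amin]
def red(im):
    b,g,r=[im[...,i].astype(int) for i in range(3)]; return (r>g+50)&(r>b+50)&(g<r*0.5)
E
python3 - <<'E'
from h import *
F={n:grab(n) for n in("side","top")}
for n in F: 
    print(n,[(b[0],b[1][2:]) for b in blobs(red(F[n]["image"]),8)])
    hsv=cv2.cvtColor(F[n]["image"],cv2.COLOR_BGR2HSV)
    x0,y0,w,h=(250,130,110,80) if n=="side" else (300,160,100,50)
    m=(hsv[...,0]>8)&(hsv[...,0]<24)&(hsv[...,1]>90); m2=np.zeros_like(m); m2[y0:y0+h,x0:x0+w]=m[y0:y0+h,x0:x0+w]
    k=max(blobs(m2),key=lambda b:b[1][4]); print(k)
    L=(m2*255).astype(np.uint8); c=max(cv2.findContours(L,0,2)[0],key=cv2.contourArea); r=cv2.minAreaRect(c); 
    if n=="top":
        P=np.array([plane(F[n],p,32) for p in cv2.boxPoints(r)]);print(P.round(1)); print(plane(F[n],r[0],32))
    dk=F[n]["image"].max(2)<45
    print("dark",[(b[0],b[1]) for b in blobs(dk,20) if b[1][4]<3000 and b[0][0]<300])
s,t=F["side"]["image"],F["top"]["image"]
A=cv2.resize(s[130:250,250:400],None,fx=5,fy=4.4,interpolation=2)[:300,:]
A=cv2.resize(s[130:250,250:400],(400,320),interpolation=2)
B=cv2.resize(s[210:310,180:305],(400,320),interpolation=2)
C=cv2.resize(t[160:265,300:400],(305,280)[::1] and (400,280),interpolation=2)
D=cv2.resize(t[195:265,190:290],(400,280),interpolation=2)
cv2.imwrite("pics/c1.png",np.vstack([np.hstack([A,B]),np.hstack([C,D])]))
E
```

```text
side [(array([324.2, 140.7]), array([ 5,  8, 33], dtype=int32)), (array([376.4, 178.6]), array([ 5,  6, 20], dtype=int32)), (array([341.4, 208.6]), array([ 6,  9, 34], dtype=int32))]
(array([300.3, 181.6]), array([ 263,  158,   81,   49, 1860], dtype=int32))
dark [(array([213.2, 228.9]), array([206, 218,  15,  23, 302], dtype=int32))]
top [(array([379.1, 181.3]), array([3, 4, 9], dtype=int32)), (array([377.8, 243. ]), array([ 4,  3, 10], dtype=int32)), (array([316., 254.]), array([3, 3, 9], dtype=int32))]
(array([345.9, 185.5]), array([ 311,  172,   77,   27, 1678], dtype=int32))
[[ 601.8  -29.1   32. ]
 [ 675.6  -34.4   32. ]
 [ 661.6 -259.7   32. ]
 [ 587.7 -253.2   32. ]]
[ 631.57907931 -143.9674331    32.        ]
dark [(array([ 77.5, 142.7]), array([ 70, 119,  18,  52, 349], dtype=int32)), (array([106.5, 141.3]), array([101, 119,  12,  51, 245], dtype=int32)), (array([134.7, 145. ]), array([132, 119,   7,  56, 221], dtype=int32)), (array([230. , 224.1]), array([224, 215,  13,  21, 161], dtype=int32)), (array([ 71.3, 224.9]), array([ 67, 218,  10,  17,  99], dtype=int32)), (array([212.2, 227.7]), array([207, 224,  12,   9,  82], dtype=int32)), (array([  6., 257.]), array([  0, 250,  17,  16,  66], dtype=int32)), (array([ 87.1, 256.6]), array([ 84, 250,   6,  14,  37], dtype=int32)), (array([  2.2, 403.5]), array([  0, 395,   8,  18,  88], dtype=int32))]
```

View pics/c1.png

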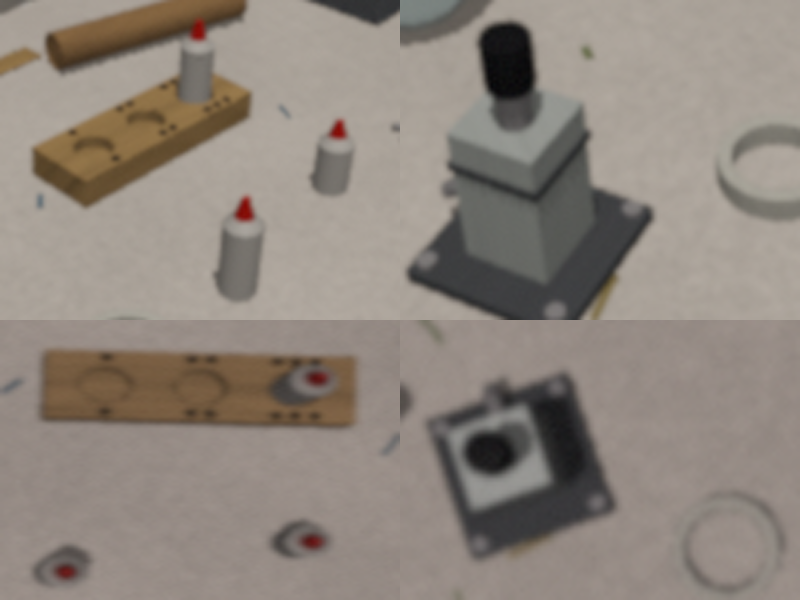

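The crop confirms the choices. The one-dot pocket is at the left end, two-dot in the middle, and three-dot holds the third bottle. The tall bottle is near and left, the short one to the right, and the black knob stands on the pump.

Run:
```python
from h import *
f,g=grab("side"),grab("top")
for n,p,q in(("tall",(341.4,208.6),(316,254)),("short",(376.4,178.6),(377.8,243)),("third",(324.2,140.7),(379.1,181.3)),("knob",(213.2,228.9),(212.2,227.7))):
    print(n,*tri(f,p,g,q))
# bottle side silhouettes: widths at rows
im=f["image"]; hsv=cv2.cvtColor(im,cv2.COLOR_BGR2HSV)
# pocket centers from dark-dot pairs in top: wood mask holes
gr=cv2.cvtColor(g["image"],cv2.COLOR_BGR2GRAY)
c=cv2.resize(gr[165:205,305:395],None,fx=4,fy=4,interpolation=2); bh=cv2.morphologyEx(c,cv2.MORPH_BLACKHAT,np.ones((17,17)))
for b in blobs(bh>25,20): print("dot",(b[0]/4+[305,165]).round(1),b[1][2:],plane(g,b[0]/4+[305,165],32)[:2].round(1))
# barrel top: bright square in top
m=np.zeros(gr.shape,bool); m[205:250,197:240]=(gr[205:250,197:240]>120)
for b in blobs(m,100): print(b)
cc=max(cv2.findContours((m*255).astype(np.uint8),0,2)[0],key=cv2.contourArea); r=cv2.minAreaRect(cc);print(r,plane(g,r[0],110),[plane(g,p,110)[:2].round(0) for p in cv2.boxPoints(r)])
m=np.zeros(gr.shape,bool); m[200:260,190:250]=gr[200:260,190:250]<95
m=cv2.morphologyEx((m*255).astype(np.uint8),cv2.MORPH_CLOSE,np.ones((5,5)))
cc=max(cv2.findContours(m,0,2)[0],key=cv2.contourArea); r=cv2.minAreaRect(cc);print(r,plane(g,r[0],12),[plane(g,p,12)[:2].round(0) for p in cv2.boxPoints(r)])
```

```text
tall [433.56735459 -33.89990931  82.50983541] 1.54019902352622
short [ 460.10879773 -211.5619174    62.7595481 ] 2.5061373189289653
third [ 628.73022669 -213.74792431  104.05624029] 1.1391439324722945
knob [509.60919992 241.584256   149.42766267] 2.5806223273432893
dot [326.6 173.8] [ 7  6 32] [667.  -78.5]
dot [348.  174.8] [ 7  6 33] [ 662.6 -141.6]
dot [352.7 174.9] [ 7  6 30] [ 662.  -155.5]
dot [369.3 175.6] [ 7  7 40] [ 658.7 -204.4]
dot [374. 176.] [ 9  9 60] [ 657.2 -218.2]
dot [378.7 175.8] [ 8  7 35] [ 657.5 -232.2]
dot [379.  181.8] [ 15  15 163] [ 639.5 -232.4]
dot [352.4 195. ] [ 5  6 23] [ 602.1 -152.1]
dot [378.6 196. ] [ 6  6 28] [ 597.2 -228.9]
(array([216.7, 210.1]), array([197, 205,  43,  22, 366], dtype=int32))
(array([199.4, 240.7]), array([197, 225,   9,  25, 116], dtype=int32))
(array([215.9, 234.8]), array([205, 227,  22,  15, 137], dtype=int32))
((218.0, 215.5), (21.0, 42.0), 90.0) [544.31311012 230.76032503 110.        ] [array([574., 287.]), array([572., 173.]), array([514., 174.]), array([517., 288.])]
((219.5255126953125, 229.97398376464844), (40.129459381103516, 37.84751892089844), 70.97439575195312) [511.25788899 240.9066572   12.        ] [array([551., 312.]), array([585., 206.]), array([472., 170.]), array([438., 275.])]
```

```bash
cat >> h.py <<'E'
def plan(x,y,z,yaw):
    s=env.state(); A=R.from_euler("xyz",s["ee_rot"],degrees=True); B=R.from_euler("xyz",[180,0,yaw],degrees=True)
    d=A.inv().apply(np.array([x,y,z])-s["ee_pos"])/1000; w=(A.inv()*B).as_rotvec(degrees=True)
    print("t",round(s["time_s"],2),"shift",d.round(4),"turn",w.round(2),"rows",np.linalg.norm(d)/.0417,np.linalg.norm(w)/7.16)
E
python3 -c "
from h import *
plan(433.5,-34,140,86)"
```

```text
t 0.3 shift [ 0.3749 -0.3546  0.0739] turn [-3.000e-02 -2.000e-02 -6.006e+01] rows 12.501438498988229 8.387659500630237
```

Call:
{"fn": "send_rows", "kwargs": {"targets": "0.375 -0.3545 0.074 0 0 -60 100;0.375 -0.3545 0.074 0 0 -60 100;0.375 -0.3545 0.074 0 0 -60 100;0.375 -0.3545 0.074 0 0 -60 100;0.375 -0.3545 0.074 0 0 -60 100;0.375 -0.3545 0.074 0 0 -60 100;0.375 -0.3545 0.074 0 0 -60 100;0.375 -0.3545 0.074 0 0 -60 100;0.375 -0.3545 0.074 0 0 -60 100;0.375 -0.3545 0.074 0 0 -60 100;0.375 -0.3545 0.074 0 0 -60 100;0.375 -0.3545 0.074 0 0 -60 100", "grip_force": 12}}

```text
time_s: 1.3
ee_pos: [426.6, -52.0, 143.0]
ee_rot: [179.9, 0.0, 85.9]
force: [0.3, -0.7, -0.9]
gripper_width: 91.0
gripper_force: 0.0
```

Call:
{"fn": "send_rows", "kwargs": {"targets": "0 0 0 0 0 0 100;0 0 0 0 0 0 100;0 0 0 0 0 0 100"}}

```text
time_s: 1.55
ee_pos: [426.1, -54.1, 143.0]
ee_rot: [-180.0, 0.0, 86.0]
force: [0.2, -0.1, -0.4]
gripper_width: 91.3
gripper_force: 0.0
```

```bash
python3 -c "
from h import *
plan(433.5,-34,36,86)
f=grab('side');cv2.imwrite('pics/s1.png',cv2.resize(f['image'][60:300,200:440],(600,600)))"
```

```text
t 1.55 shift [0.0207 0.006  0.107 ] turn [-0.01  0.03  0.01] rows 2.6166698975214975 0.005252920776868792
```

View pics/s1.png

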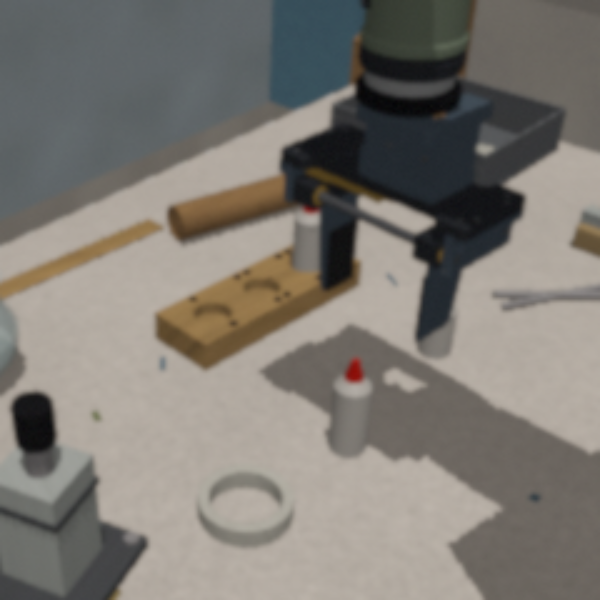

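The picture shows the open gripper above the tall bottle (crop (350,410)) but still about 20 mm to its -y side, with nothing in the way.

Call:
{"fn": "send_rows", "kwargs": {"targets": "0.0205 0.006 0 0 0 0 100;0.0205 0.006 0 0 0 0 100;0.0205 0.006 0 0 0 0 100;0.0205 0.006 0.04 0 0 0 100;0.0205 0.006 0.08 0 0 0 100;0.0205 0.006 0.107 0 0 0 100;0.0205 0.006 0.107 0 0 0 100;0.0205 0.006 0.107 0 0 0 100"}}

```text
time_s: 2.27
ee_pos: [432.7, -35.1, 35.6]
ee_rot: [-179.8, 0.0, 85.8]
force: [0.8, 0.7, -0.1]
gripper_width: 91.3
gripper_force: 0.0
```

```bash
python3 -c "
from h import *
plan(433.5,-34,36,86)
f=grab('side');im=f['image'];print([(b[0],b[1]) for b in blobs(red(im),8)])
p=(433.5,-34)
for z in (0,36,90): print(z,proj(f,(*p,z)))
cv2.imwrite('pics/s2.png',cv2.resize(im[140:280,270:410],(560,560),interpolation=2))"
```

```text
t 2.27 shift [ 0.0011  0.0007 -0.0005] turn [-0.17  0.01 -0.15] rows 0.033824387160798774 0.03143801081163599
[(array([324.1, 140.7]), array([322, 137,   5,   8,  34], dtype=int32)), (array([376.3, 178.7]), array([374, 176,   5,   6,  21], dtype=int32)), (array([341.4, 208.6]), array([338, 204,   7,   9,  41], dtype=int32))]
0 [338.73950014 237.94408749]
36 [340.04196461 225.54448686]
90 [342.1187505  205.77326375]
```

View pics/s2.png

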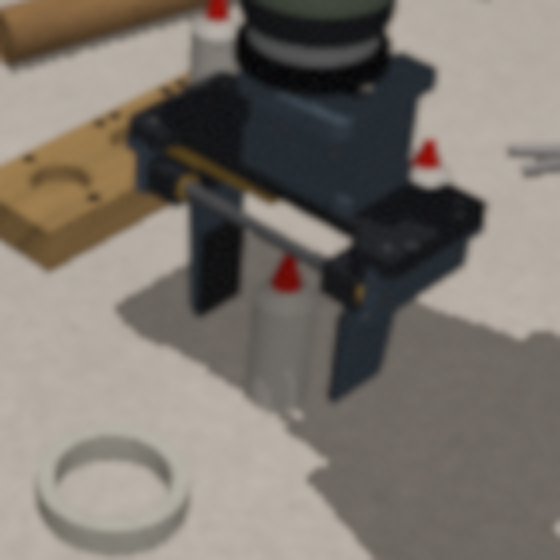

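The fingers straddle the tall bottle, with the finger-tip midpoint near full-frame (341,227) against the bottle's (340,225). I'll close now.

Call:
{"fn": "send_rows", "kwargs": {"targets": "0.001 0 0 0 0 0 30;0.001 0 0 0 0 0 30;0.001 0 0 0 0 0 30;0.001 0 0 0 0 0 30;0.001 0 0 0 0 0 30;0.001 0 0 0 0 0 30;0.001 0 0 0 0 0 30;0.001 0 0 0 0 0 30", "grip_force": 12}}

```text
time_s: 2.98
ee_pos: [433.8, -32.9, 36.0]
ee_rot: [180.0, 0.0, 86.0]
force: [-0.8, 0.0, 0.3]
gripper_width: 40.7
gripper_force: 0.0
```

Call:
{"fn": "send_rows", "kwargs": {"targets": "0 0 0 0 0 0 20;0 0 0 0 0 0 20;0 0 0 0 0 0 20;0 0 0 0 0 0 20;0 0 0 0 0 0 20"}}

```text
time_s: 3.4
ee_pos: [433.6, -33.0, 35.9]
ee_rot: [-180.0, 0.0, 85.9]
force: [-0.2, -0.0, 0.5]
gripper_width: 33.6
gripper_force: 12.0
```

Call:
{"fn": "send_rows", "kwargs": {"targets": "0 0 -0.04 0 0 0 20;0 0 -0.07 0 0 0 20;0 0 -0.07 0 0 0 20;0 0 -0.07 0 0 0 20"}}

```text
time_s: 3.73
ee_pos: [434.9, -33.1, 107.2]
ee_rot: [179.8, 0.0, 85.9]
force: [-0.6, -0.4, -0.6]
gripper_width: 33.7
gripper_force: 12.0
```

```bash
python3 -c "
from h import *
plan(636.5,-76,106,86)
f,g=grab('side'),grab('top')
print([(b[0],b[1]) for b in blobs(red(f['image']),8)],[(b[0],b[1]) for b in blobs(red(g['image']),8)]);print(env.state()['ee_pos'])"
```

```text
t 3.73 shift [-0.0286  0.2041  0.0021] turn [ 0.23  0.01 -0.06] rows 4.942449738555685 0.033530489197164885
[(array([342.5, 180.4]), array([340, 177,   6,   7,  33], dtype=int32))] [(array([379.1, 181.3]), array([378, 180,   3,   4,   9], dtype=int32)), (array([377.8, 243. ]), array([376, 242,   4,   3,  10], dtype=int32))]
[432.85309341 -32.91276795 105.21216453]
```

Call:
{"fn": "send_rows", "kwargs": {"targets": "-0.0286 0.204 0 0 0 0 20;-0.0286 0.204 0 0 0 0 20;-0.0286 0.204 0 0 0 0 20;-0.0286 0.204 0 0 0 0 20;-0.0286 0.204 0 0 0 0 20;-0.0286 0.204 0 0 0 0 20;-0.0286 0.204 0 0 0 0 20;-0.0286 0.204 0 0 0 0 20"}}

```text
time_s: 4.5
ee_pos: [633.4, -75.7, 103.6]
ee_rot: [-179.7, -0.0, 85.9]
force: [-0.6, 0.1, -0.9]
gripper_width: 33.3
gripper_force: 12.0
```

```bash
python3 -c "
from h import *
plan(636.5,-76,76,86)
f=grab('side');im=f['image']
for p in((285.25,184.4),(304.9,174.2)): print(plane(f,p,32))
for P in ((636.5,-76,32),(632,-146,32)): print(proj(f,P))
print([(b[0],b[1]) for b in blobs(red(im),8)])
print(env.state()['ee_pos'])
cv2.imwrite('pics/s3.png',cv2.resize(im[110:220,240:380],(700,550),interpolation=2))"
```

```text
t 4.5 shift [-0.0001  0.0033  0.0276] turn [-0.3  -0.02 -0.06] rows 0.6660617088789431 0.04278511655672111
[636.46602622 -73.71098348  32.        ]
[ 632.09817254 -143.89842452   32.        ]
[285.86227364 184.02932546]
[305.45813515 173.90084583]
[(array([324.1, 140.6]), array([322, 137,   5,   8,  35], dtype=int32)), (array([284.6, 142.2]), array([283, 140,   4,   6,  16], dtype=int32)), (array([376.4, 178.6]), array([374, 176,   5,   6,  20], dtype=int32))]
[633.18545036 -75.57393436 104.29703608]
```

View pics/s3.png

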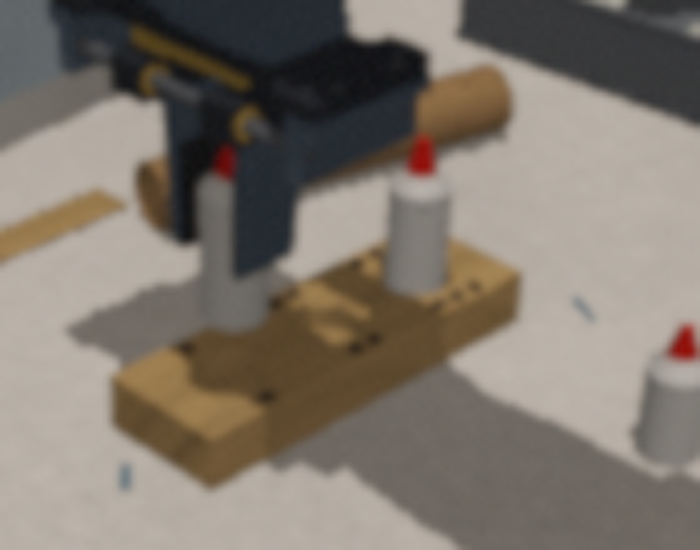

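The picture shows the held bottle above pocket 1, with its foot at crop (234,320). The one-dot marks at crop (186,348) and (265,397) put the pocket centre at full-frame (285.1,184.5).

```bash
python3 -c "
from h import *
f=grab('side')
b=lambda y:proj(f,(633.2,y,68))
for y in(-75.6,-73,-78):print(y,b(y))
print('plane68',plane(f,(286.9,174),68))
plan(636.5,-75,76,86)"
```

```text
-75.6 [286.73738833 172.45821562]
-73 [286.01532395 172.86660164]
-78 [287.40206546 172.08228675]
plane68 [628.0286874  -70.69334004  68.        ]
t 4.6 shift [0.0008 0.0033 0.029 ] turn [-0.18 -0.01 -0.05] rows 0.6995141525482895 0.02536173172214439
```

Call:
{"fn": "send_rows", "kwargs": {"targets": "0.0013 0.0033 0 0 0 0 20;0.0013 0.0033 0.014 0 0 0 20;0.0013 0.0033 0.028 0 0 0 20;0.0013 0.0033 0.03 0 0 0 20;0.0013 0.0033 0.03 0 0 0 20"}}

```text
time_s: 5.02
ee_pos: [637.5, -74.5, 75.5]
ee_rot: [-179.9, -0.0, 86.0]
force: [-0.0, -0.2, -0.6]
gripper_width: 33.5
gripper_force: 12.0
```

```bash
python3 -c "
from h import *
plan(636.5,-74.5,53,86); print(env.state()['ee_pos'],env.state()['force'])"
```

```text
t 5.02 shift [-0.     -0.0009  0.0225] turn [-0.11 -0.   -0.05] rows 0.5396825431242643 0.017137225696036557
[637.47215633 -74.54260456  75.48371437] [-0.04824543 -0.16895557 -0.62620237]
```

Call:
{"fn": "send_rows", "kwargs": {"targets": "0 -0.001 0.004 0 0 0 20;0 -0.001 0.008 0 0 0 20;0 -0.001 0.011 0 0 0 20;0 -0.001 0.013 0 0 0 20;0 -0.001 0.013 0 0 0 20;0 -0.001 0.013 0 0 0 20"}}

```text
time_s: 5.52
ee_pos: [637.6, -74.9, 63.0]
ee_rot: [180.0, 0.0, 85.9]
force: [0.3, -0.0, -0.5]
gripper_width: 33.6
gripper_force: 12.0
```

Call:
{"fn": "send_rows", "kwargs": {"targets": "0 0 0.003 0 0 0 20;0 0 0.006 0 0 0 20;0 0 0.0085 0 0 0 20;0 0 0.0095 0 0 0 20;0 0 0.0095 0 0 0 20"}}

```text
time_s: 5.93
ee_pos: [637.4, -74.7, 53.2]
ee_rot: [-180.0, 0.0, 85.9]
force: [0.4, -0.8, -0.4]
gripper_width: 33.4
gripper_force: 12.0
```

Call:
{"fn": "send_rows", "kwargs": {"targets": "0 0 0.0005 0 0 0 60;0 0 0.0005 0 0 0 60;0 0 0.0005 0 0 0 60;0 0 0.0005 0 0 0 60"}}

```text
time_s: 6.27
ee_pos: [637.7, -74.8, 53.1]
ee_rot: [180.0, 0.0, 85.9]
force: [-0.6, -0.3, 0.7]
gripper_width: 54.5
gripper_force: 0.0
```

Call:
{"fn": "send_rows", "kwargs": {"targets": "0 0 -0.04 0 0 0 70;0 0 -0.08 0 0 0 90;0 0 -0.1 0 0 0 90;0 0 -0.1 0 0 0 90"}}

```text
time_s: 6.6
ee_pos: [641.0, -75.2, 159.3]
ee_rot: [179.3, 0.0, 85.9]
force: [-0.1, -0.4, 0.0]
gripper_width: 78.3
gripper_force: 0.0
```

```bash
python3 -c "
from h import *
plan(460,-211.5,153,86)
f=grab('side')
print([(b[0],b[1]) for b in blobs(red(f['image']),8)]); print(proj(f,(637,-74.5,102)))"
```

```text
t 6.6 shift [-0.1487 -0.1709  0.0044] turn [ 0.68  0.05 -0.06] rows 5.434975712046827 0.09516304306656598
[(array([324.1, 140.7]), array([322, 137,   5,   8,  34], dtype=int32)), (array([285. , 160.7]), array([283, 157,   5,   7,  24], dtype=int32)), (array([376.4, 178.6]), array([374, 176,   5,   6,  20], dtype=int32))]
[285.32015266 160.1323721 ]
```

Call:
{"fn": "send_rows", "kwargs": {"targets": "-0.1487 -0.171 0 0 0 0 100;-0.1487 -0.171 0 0 0 0 100;-0.1487 -0.171 0 0 0 0 100;-0.1487 -0.171 0 0 0 0 100;-0.1487 -0.171 0 0 0 0 100;-0.1487 -0.171 0 0 0 0 100;-0.1487 -0.171 0 0 0 0 100;-0.1487 -0.171 0 0 0 0 100;-0.1487 -0.171 0 0 0 0 100"}}

```text
time_s: 7.4
ee_pos: [456.9, -210.6, 152.3]
ee_rot: [-180.0, -0.0, 85.9]
force: [-0.5, 1.0, -0.6]
gripper_width: 91.4
gripper_force: 0.0
```

```bash
python3 -c "
from h import *
plan(460,-211.5,23,86);print(env.state()['ee_pos'])"
```

```text
t 7.4 shift [-0.0008  0.0032  0.1293] turn [-0.02 -0.04 -0.06] rows 3.1024255739331337 0.010262718076477264
[ 456.90461243 -210.61240746  152.33106465]
```

Call:
{"fn": "send_rows", "kwargs": {"targets": "-0.001 0.0032 0 0 0 0 100;-0.001 0.0032 0.04 0 0 0 100;-0.001 0.0032 0.08 0 0 0 100;-0.001 0.0032 0.115 0 0 0 80;-0.001 0.0032 0.129 0 0 0 50;-0.001 0.0032 0.129 0 0 0 20;-0.001 0.0032 0.129 0 0 0 20;-0.001 0.0032 0.129 0 0 0 20;-0.001 0.0032 0.129 0 0 0 20;-0.001 0.0032 0.129 0 0 0 20;-0.001 0.0032 0.129 0 0 0 20;-0.001 0.0032 0.129 0 0 0 20"}}

```text
time_s: 8.4
ee_pos: [460.0, -212.4, 24.8]
ee_rot: [179.9, 0.0, 85.9]
force: [0.1, -0.8, 1.0]
gripper_width: 34.3
gripper_force: 0.3
```

Call:
{"fn": "send_rows", "kwargs": {"targets": "0 0 0 0 0 0 20;0 0 0 0 0 0 20;0 0 0 0 0 0 20;0 0 0 0 0 0 20"}}

```text
time_s: 8.73
ee_pos: [460.0, -212.5, 24.8]
ee_rot: [179.9, 0.0, 85.9]
force: [-1.1, 0.9, 5.6]
gripper_width: 33.1
gripper_force: 12.0
```

```bash
python3 -c "
from h import *
plan(632.2,-145,153,86);s=env.state();print(s['ee_pos'],s['gripper_width'],s['gripper_force'])"
```

```text
t 8.73 shift [ 0.0794  0.1672 -0.1281] turn [ 0.07  0.03 -0.06] rows 5.397766226222326 0.013180687637051764
[ 459.96535852 -212.46395483   24.75050155] 33.104304834373316 12.00212243511487
```

Call:
{"fn": "send_rows", "kwargs": {"targets": "0 0 -0.03 0 0 0 20;0 0 -0.06 0 0 0 20;0 0 -0.06 0 0 0 20;0 0 -0.06 0 0 0 20;0 0 -0.06 0 0 0 20"}}

```text
time_s: 9.15
ee_pos: [459.0, -212.0, 83.4]
ee_rot: [-179.9, -0.0, 85.9]
force: [0.4, 0.5, -0.9]
gripper_width: 33.3
gripper_force: 12.0
```

```bash
python3 -c "
from h import *
plan(632.2,-145,86,86);s=env.state();print(s['ee_pos'],s['force'],s['gripper_width'])
f=grab('side');im=f['image']
print([(b[0],b[1]) for b in blobs(red(f['image']),8)]);x,y,z=s['ee_pos']
for h in (-24.8,12.2,38,49): print(h,proj(f,(x,y,z+h)))
cv2.imwrite('pics/s4.png',cv2.resize(im[100:220,300:440],(700,600),interpolation=2))"
```

```text
t 9.15 shift [ 0.0791  0.168  -0.0027] turn [-0.06 -0.02 -0.06] rows 4.454444818415488 0.012359419822613866
[ 458.96823579 -211.98782941   83.43510074] [ 0.40863194  0.46814986 -0.90372418] 33.30572243100199
[(array([324.1, 140.7]), array([322, 137,   5,   8,  34], dtype=int32)), (array([379.6, 157.7]), array([377, 155,   6,   6,  31], dtype=int32)), (array([284.7, 160.3]), array([283, 157,   5,   7,  22], dtype=int32))]
-24.8 [377.19719534 180.13276992]
12.2 [379.31181771 167.08063224]
38 [380.84473923 157.61894158]
49 [381.51358518 153.49060662]
```

View pics/s4.png

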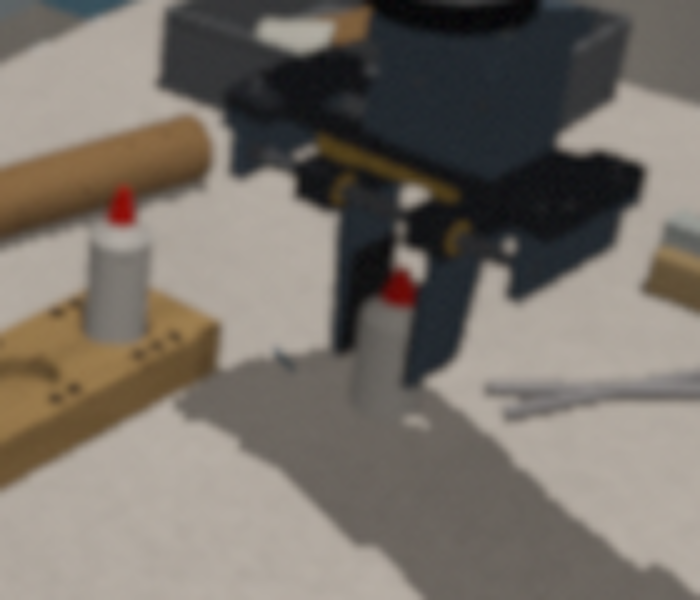

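The short bottle is held clear, with its spout at full-frame (379.6,157.7). It sits about 2 mm to the +y side of the tool axis, so I'll allow for that at pocket 2.

Call:
{"fn": "send_rows", "kwargs": {"targets": "0.077 0.169 0 0 0 0 20;0.077 0.169 0 0 0 0 20;0.077 0.169 0 0 0 0 20;0.077 0.169 0 0 0 0 20;0.077 0.169 0 0 0 0 20;0.077 0.169 0 0 0 0 20;0.077 0.169 0 0 0 0 20;0.077 0.169 0 0 0 0 20;0.077 0.169 0 0 0 0 20"}}

```text
time_s: 9.95
ee_pos: [631.8, -147.8, 83.2]
ee_rot: [-179.8, -0.0, 85.9]
force: [-0.7, -0.4, -0.8]
gripper_width: 33.2
gripper_force: 12.0
```

```bash
python3 -c "
from h import *
plan(632.7,-146.5,64,86);s=env.state();print(s['ee_pos'],s['force'],s['gripper_width'])
f=grab('side');im=f['image']
print([(b[0],b[1]) for b in blobs(red(f['image']),5)]);x,y,z=s['ee_pos']
for h in (-24.8,38): print(h,proj(f,(x,y,z+h)))
print(proj(f,(632.7,-144.6,32)))
cv2.imwrite('pics/s5.png',cv2.resize(im[110:220,240:380],(700,550),interpolation=2))"
```

```text
t 9.95 shift [0.0014 0.0008 0.0192] turn [-0.15 -0.01 -0.11] rows 0.46102707167290047 0.02581004665334111
[ 631.83636596 -147.83457383   83.15899514] [-0.70150746 -0.40178789 -0.77404063] 33.23638767312775
[(array([305.2, 142.2]), array([303, 139,   5,   7,  22], dtype=int32)), (array([324.6, 143.3]), array([323, 142,   4,   3,   7], dtype=int32)), (array([284.9, 160.5]), array([283, 157,   5,   7,  23], dtype=int32))]
-24.8 [306.28128444 164.98549895]
38 [307.07013143 143.24798476]
[304.90405353 174.01107292]
```

View pics/s5.png

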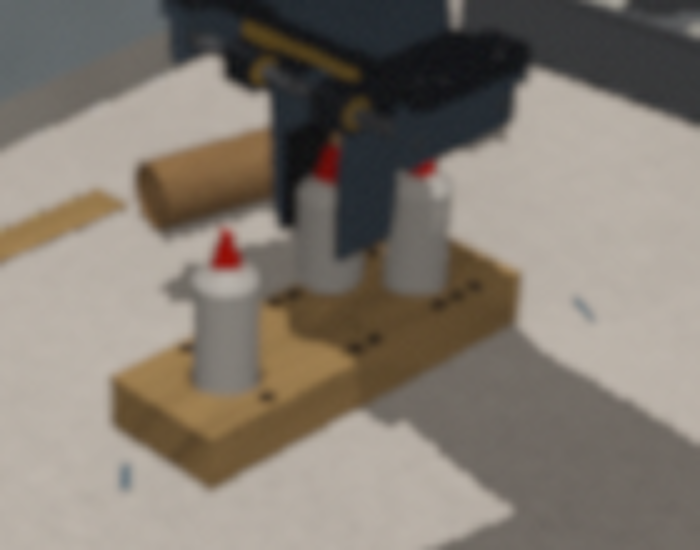

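The picture shows the tall bottle standing home in pocket 1. The short bottle hovers over pocket 2 with its foot centre at crop (330,285), and the two-dot marks put the pocket centre at crop (323,320).

Call:
{"fn": "send_rows", "kwargs": {"targets": "0.0022 0.0008 0 0 0 0 20;0.0022 0.0008 0.012 0 0 0 20;0.0022 0.0008 0.02 0 0 0 20;0.0022 0.0008 0.023 0 0 0 20;0.0022 0.0008 0.023 0 0 0 20;0.0022 0.0008 0.023 0 0 0 20"}}

```text
time_s: 10.5
ee_pos: [634.3, -145.3, 60.4]
ee_rot: [-179.9, -0.0, 85.9]
force: [1.2, 0.3, -0.4]
gripper_width: 33.7
gripper_force: 12.0
```

Call:
{"fn": "send_rows", "kwargs": {"targets": "0 0 0.003 0 0 0 20;0 0 0.006 0 0 0 20;0 0 0.008 0 0 0 20;0 0 0.008 0 0 0 20;0 0 0.008 0 0 0 20"}}

```text
time_s: 10.92
ee_pos: [634.6, -145.2, 52.9]
ee_rot: [-180.0, 0.0, 85.9]
force: [0.6, 1.3, 0.0]
gripper_width: 33.5
gripper_force: 12.0
```

Call:
{"fn": "send_rows", "kwargs": {"targets": "0 -0.001 0.003 0 0 0 20;0 -0.001 0.006 0 0 0 20;0 -0.001 0.009 0 0 0 20;0 -0.001 0.0105 0 0 0 20;0 -0.001 0.0105 0 0 0 20;0 -0.001 0.0105 0 0 0 20"}}

```text
time_s: 11.42
ee_pos: [633.6, -145.2, 42.4]
ee_rot: [-180.0, 0.0, 85.9]
force: [-0.3, -0.8, -0.6]
gripper_width: 33.4
gripper_force: 12.0
```

Call:
{"fn": "send_rows", "kwargs": {"targets": "0 0 0.001 0 0 0 20;0 0 0.001 0 0 0 60;0 0 0.001 0 0 0 60;0 0 0.001 0 0 0 60;0 0 0.001 0 0 0 60;0 0 0.001 0 0 0 60"}}

```text
time_s: 11.92
ee_pos: [633.6, -145.2, 41.5]
ee_rot: [180.0, 0.0, 85.9]
force: [-0.5, 0.2, 0.3]
gripper_width: 54.6
gripper_force: 0.0
```

Call:
{"fn": "send_rows", "kwargs": {"targets": "0 0 -0.04 0 0 0 70;0 0 -0.08 0 0 0 90;0 0 -0.12 0 0 0 90;0 0 -0.16 0 0 0 90;0 0 -0.2 0 0 0 90;0 0 -0.2 0 0 0 90;0 0 -0.2 0 0 0 90"}}

```text
time_s: 12.5
ee_pos: [634.9, -145.5, 244.9]
ee_rot: [179.6, 0.1, 85.9]
force: [0.7, 0.3, -0.8]
gripper_width: 82.1
gripper_force: 0.0
```

```bash
python3 -c "
from h import *
f=grab('side');im=f['image'];print([(b[0],b[1]) for b in blobs(red(im),5)], proj(f,(633.5,-145,17+63)))
g=grab('top')
# knob ellipse centroid in side with threshold, barrel top
print('knob px',proj(f,(509.6,241.6,152)),proj(g,(509.6,241.6,152)))
print(env.state()['qpos'])
plan(509.6,241.6,240,110)
cv2.imwrite('pics/s6.png',np.hstack([cv2.resize(im[130:210,250:350],(400,320),interpolation=2),cv2.resize(im[205:285,165:265],(400,320),interpolation=2)]))"
```

```text
[(array([323.8, 141.2]), array([322, 138,   5,   7,  26], dtype=int32)), (array([304.2, 157.9]), array([302, 155,   5,   6,  23], dtype=int32)), (array([284.7, 159.8]), array([282, 156,   6,   8,  31], dtype=int32))] [305.32223085 157.85673455]
knob px [213.78540282 227.8266364 ] [211.6521074  227.31918599]
[-1.39152812e+01  2.44468915e+01  7.63421415e+01 -4.00329651e-03
  7.93006955e+01 -9.85922963e+00]
t 12.6 shift [ 0.3769 -0.1504  0.0009] turn [ -0.09  -0.03 -24.06] rows 9.732065035904046 3.3597025811021632
```

View pics/s6.png

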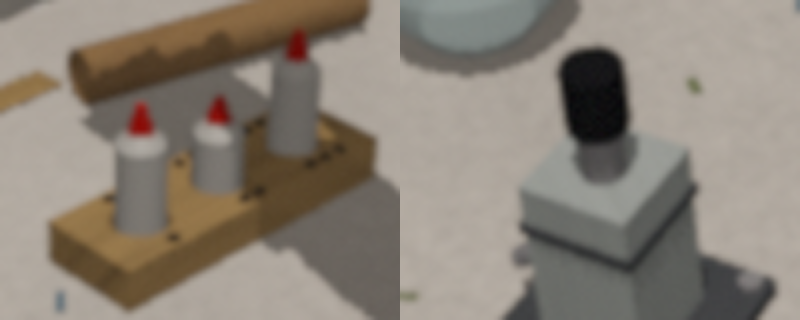

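Both bottles stand home in pockets 1 and 2, with red spouts at crop (140,120) and (218,112). The knob is at crop (594,95), and the barrel-top corners are at crop (522,190), (690,152) and (632,220).

```bash
python3 -c "
from h import *
f=grab('side');g=grab('top')
print('barrel side',plane(f,(216.5,247.75),110))
for n,F,b in(('s',f,(195,210,40,45)),('t',g,(198,215,26,25))):
    x,y,w,h=b;m=np.zeros((420,560),bool);m[y:y+h,x:x+w]=F['image'][y:y+h,x:x+w].max(2)<60
    for q in blobs(m,40): print(n,q, plane(F,q[0],152))
"
```

```text
barrel side [504.97896631 244.72109803 110.        ]
s (array([213.2, 229. ]), array([205, 218,  17,  24, 323], dtype=int32)) [507.8257039  244.31520439 152.        ]
t (array([212.4, 227.7]), array([207, 224,  12,   9,  86], dtype=int32)) [508.55488517 239.6702705  152.        ]
```

Call:
{"fn": "send_rows", "kwargs": {"targets": "0.377 -0.15 0 0 0 -24 100;0.377 -0.15 0 0 0 -24 100;0.377 -0.15 0 0 0 -24 100;0.377 -0.15 0 0 0 -24 100;0.377 -0.15 0 0 0 -24 100;0.377 -0.15 0 0 0 -24 100;0.377 -0.15 0 0 0 -24 100;0.377 -0.15 0 0 0 -24 100;0.377 -0.15 0 0 0 -24 100;0.377 -0.15 0 0 0 -24 100;0.377 -0.15 0 0 0 -24 100;0.377 -0.15 0 0 0 -24 100"}}

```text
time_s: 13.7
ee_pos: [509.5, 242.6, 239.9]
ee_rot: [-179.8, 0.0, 110.1]
force: [1.0, -0.4, -0.1]
gripper_width: 91.3
gripper_force: 0.0
```

Call:
{"fn": "send_rows", "kwargs": {"targets": "0 0 0 0 0 0 100;0 0 0 0 0 0 100"}}

```text
time_s: 13.87
ee_pos: [510.8, 240.3, 240.7]
ee_rot: [-179.9, 0.0, 109.9]
force: [0.3, -0.4, -0.1]
gripper_width: 90.9
gripper_force: 0.0
```

```bash
python3 -c "
from h import *
plan(510,241,180,110);print(env.state()['ee_pos'])"
```

```text
t 13.87 shift [ 0.001  -0.0005  0.0607] turn [-0.08  0.04 -0.13] rows 1.4560236789076737 0.02283087566005348
[510.84032407 240.27484963 240.7060411 ]
```

Call:
{"fn": "send_rows", "kwargs": {"targets": "0.0023 -0.0013 0.03 0 0 0 100;0.0023 -0.0013 0.06 0 0 0 100;0.0023 -0.0013 0.085 0 0 0 80;0.0023 -0.0013 0.1 0 0 0 70;0.0023 -0.0013 0.1065 0 0 0 60;0.0023 -0.0013 0.1065 0 0 0 55;0.0023 -0.0013 0.1065 0 0 0 50", "grip_force": 5}}

```text
time_s: 14.45
ee_pos: [509.5, 242.6, 135.5]
ee_rot: [180.0, 0.0, 109.9]
force: [-0.2, 0.2, 0.8]
gripper_width: 60.7
gripper_force: 0.0
```

```bash
python3 -c "
from h import *
s=env.state();print(s['ee_pos'],s['gripper_width'])
f=grab('side');im=f['image']
for h in(0,19,35):print(proj(f,s['ee_pos']+[0,0,h]))
cv2.imwrite('pics/s7.png',cv2.resize(im[180:280,155:275],(720,600),interpolation=2))"
```

```text
[509.450085   242.60524933 135.48830932] 60.67515122415185
[214.37607189 235.31267393]
[213.23500587 227.03219228]
[212.24515767 219.8490672 ]
```

View pics/s7.png

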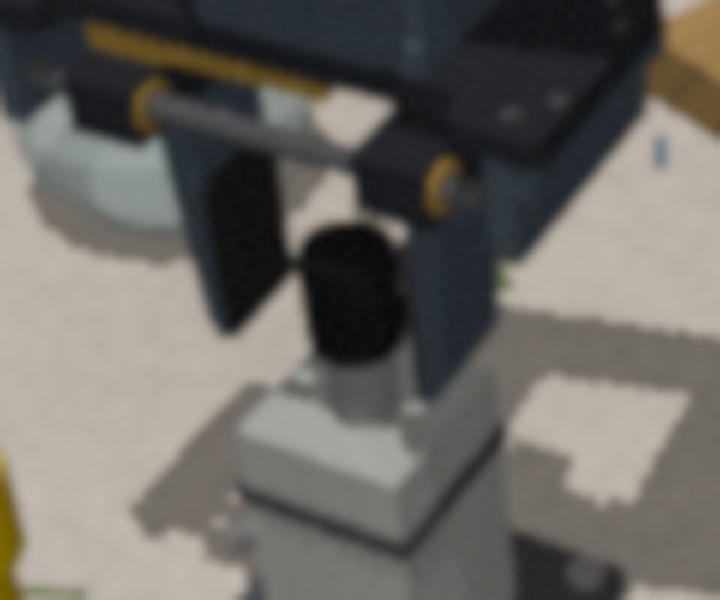

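The fingers straddle the knob. Its centre is at crop (355,293), about 1–2 mm from the tool axis, so I'll nudge and close gently.

Call:
{"fn": "send_rows", "kwargs": {"targets": "0.0015 -0.001 0.001 0 0 0 45;0.0015 -0.001 0.001 0 0 0 40;0.0015 -0.001 0.001 0 0 0 36;0.0015 -0.001 0.001 0 0 0 36;0.0015 -0.001 0.001 0 0 0 36"}}

```text
time_s: 14.92
ee_pos: [507.3, 244.4, 134.3]
ee_rot: [180.0, 0.0, 110.0]
force: [-0.0, 0.2, -0.6]
gripper_width: 32.6
gripper_force: 0.0
```

Call:
{"fn": "send_rows", "kwargs": {"targets": "0 0 0 0 0 0 33;0 0 0 0 0 0 31;0 0 0 0 0 0 29;0 0 0 0 0 0 28;0 0 0 0 0 0 28;0 0 0 0 0 0 28", "grip_force": 5}}

```text
time_s: 15.42
ee_pos: [507.3, 244.3, 134.1]
ee_rot: [180.0, 0.0, 109.9]
force: [-0.6, -0.5, 1.3]
gripper_width: 30.1
gripper_force: 5.0
```

```bash
python3 -c "
from h import *
import time
s=env.state();print(s['ee_pos'],s['force'],s['torque'],s['gripper_width'],s['gripper_force'])
g=grab('side');s=env.state();print(s['force'],s['torque'])"
```

```text
[507.2527923  244.27919057 134.07708093] [-0.55297342 -0.49742061  1.2845723 ] [-0.02047406 -0.03114538 -0.03936114] 30.071441946685987 5.000024959445
[-0.26689828  0.01265685  2.81632483] [-0.01792495 -0.03915256  0.02176289]
```

Call:
{"fn": "send_rows", "kwargs": {"targets": "0 0 0 0 0 0 25;0 0 0 0 0 0 25;0 0 -0.003 0 0 0 25;0 0 -0.006 0 0 0 25;0 0 -0.009 0 0 0 25;0 0 -0.012 0 0 0 25;0 0 -0.012 0 0 0 25;0 0 -0.012 0 0 0 25", "grip_force": 20}}

```text
time_s: 16.13
ee_pos: [507.3, 244.3, 146.1]
ee_rot: [180.0, 0.0, 109.9]
force: [-0.2, 0.4, -3.3]
gripper_width: 29.3
gripper_force: 20.0
```

```bash
python3 -c "
from h import *
s=env.state();print(s['ee_pos'],s['force'],s['torque'],s['gripper_width'],s['gripper_force'])"
```

```text
[507.26910586 244.29113389 146.08488119] [-0.1566305   0.41735472 -3.30848905] [ 0.00393304 -0.09315848  0.0165445 ] 29.279953959197243 19.999759197235107
```

The tool carries only the piston's weight. I'll continue the remaining 33 mm straight up.

Call:
{"fn": "send_rows", "kwargs": {"targets": "0 0 -0.004 0 0 0 25;0 0 -0.008 0 0 0 25;0 0 -0.012 0 0 0 25;0 0 -0.016 0 0 0 25;0 0 -0.02 0 0 0 25;0 0 -0.024 0 0 0 25;0 0 -0.028 0 0 0 25;0 0 -0.031 0 0 0 25;0 0 -0.033 0 0 0 25;0 0 -0.033 0 0 0 25;0 0 -0.033 0 0 0 25;0 0 -0.033 0 0 0 25"}}

```text
time_s: 17.13
ee_pos: [507.0, 244.2, 178.7]
ee_rot: [-180.0, 0.0, 109.9]
force: [-0.1, 0.3, -2.8]
gripper_width: 29.7
gripper_force: 20.0
```

Call:
{"fn": "send_rows", "kwargs": {"targets": "0 0 0 0 0 0 25;0 0 0 0 0 0 25;0 0 0 0 0 0 25;0 0 0 0 0 0 25"}}

```text
time_s: 17.47
ee_pos: [507.1, 244.3, 178.8]
ee_rot: [-180.0, 0.0, 109.9]
force: [0.4, 0.9, -2.3]
gripper_width: 29.9
gripper_force: 20.0
```

```bash
python3 -c "
from h import *
s=env.state();print(s['ee_pos'],s['ee_rot'],s['force'],s['torque'],s['gripper_width'],s['gripper_force'])
im=grab('side')['image'];print([(b[0]) for b in blobs(red(im),5)])
cv2.imwrite('pics/s8.png',cv2.resize(im[165:305,150:318],(720,600),interpolation=2))"
```

```text
[507.14337166 244.26411486 178.83874878] [-1.79988672e+02  5.28450892e-03  1.09942469e+02] [ 0.39434277  0.87691409 -2.31476382] [ 0.04717239 -0.1122079   0.01893505] 29.93932827049378 19.999698400497437
[array([324.1, 140.7]), array([304.3, 157.8]), array([284.7, 160.5])]
```

View pics/s8.png

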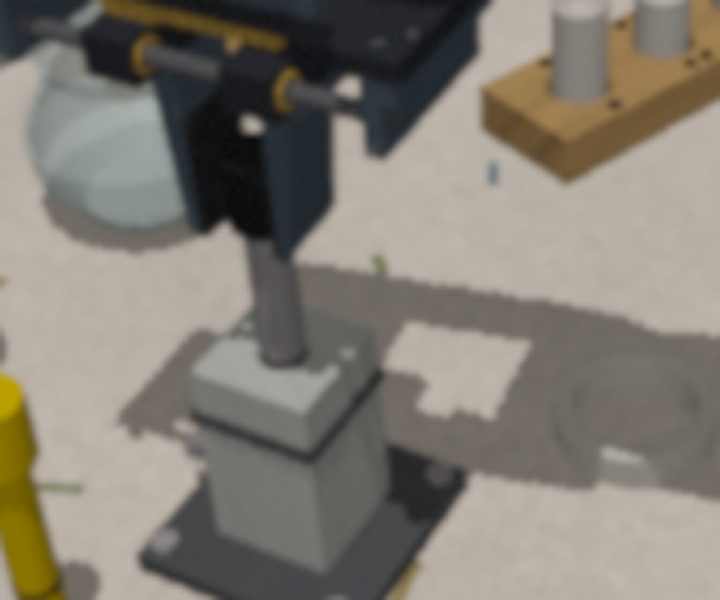

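The picture shows the piston drawn, with its dark groove right at the barrel mouth (crop (282,360)). The pump is flat on the table and both bottles are still in place, so I'll hand in.

```bash
python3 -c "
from workcell import env
print(env.job_done())"
```

```text
the job is handed in; nothing more can be done
None
```

The job is handed in at about 17.5 s: the tall bottle is in pocket 1, the short one is in pocket 2, and the piston is still held in the gripper with its groove level with the barrel top; no verdict came back.

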